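# Pop open the finished indicator reader

## Robot

A 6-joint arm with a two-finger parallel gripper is mounted at the origin on the work surface. World frame = base frame: x ahead of the robot, y to its left, z up, the work surface at z = 0. Lengths are in m, angles in rad, forces in N, time in s.
With the tool pointing down it reaches from about 0.35 to 0.975 m from the base axis. Payload 4.9 kg.
Tool frame: the origin (TCP) lies at the very end of the fingers, on their centre line; the grasp point (between the pads) lies 19 mm behind it (arm.grasp_offset is the distance from the TCP to the grasp point, in m); x points along the fingers, y is the direction in which the jaws open and shut, and the axes are right-handed (so a half turn about x gives the same grasp; the last joint's range is limited). The gripper opens to 85 mm and grips with 20 to 120 N. Pads are 22 mm wide; open, the fingers measure 114 mm over their backs; the gripper's body (76 mm by 85 mm) begins 54 mm behind the grasp point. The pads swing forward as they close: fully open they stand 13 mm farther back than shut.
Start: joints at [1.22, 0.053, 1.613, -0, 1.476, -0.119], TCP at [0.144, 0.608, 0.231] pointing down, gripper open.
Joint ranges: [-3.01, 3.01], [-1.01, 2.22], [0.06, 2.58], [-1.02, 4.17], [0.09, 2.62], [-3.14, 3.14]. Speed limits (rad/s): [2.57, 2.57, 3.14, 3.14, 3.14, 3.14].

## Interface

Orientations are given as a unit quaternion [x, y, z, w].
In Python, from plant import arm gives the robot as it stands.
- The arm moves only by the tool step_arm, never from a script. Its argument "motion" is a list of rows, each an object of numbers: "tx", "ty", "tz": the shift along the tool's x, y, z in cm; "yaw": the turn about the tool's x in degrees; "hand": the finger opening in cm, from 0 to 8.54. In form: [{"tx": .., "ty": .., "tz": .., "yaw": .., "hand": ..}, ...]. A call has exactly 10 rows; each row shifts and turns the pose as measured when the row begins, along the tool's axes as they then stand; what a row does not reach is not made up. A row lasts 1/12 s, in which the tool goes at most 41.7 mm and 7.16 degrees, less where a joint would pass 70% of its speed; a pose out of reach is approached as far as the arm can. A call with a gripper value outside its range is refused whole. The fingers move at their own pace and stop on an object; the grip force is fixed at half the most. Time passes only in rows, so rows that do not move let the fingers close, or fill a call up. It gives the time, the measured TCP pose, the force and the opening at its end, in the units of the state.
- arm.read_state(): the state, without advancing time (a new reading comes with each control period).
- arm.read_camera(name): name is "scene" or "top"; returns the picture (420x560x3 uint8, blue, green, red); there is no depth.
- arm.camera_info(name): a dict with "intrinsics" (3x3 intrinsics, pixels), "R" (3x3) and "t" (3): a world point X has camera coordinates R X + t. Camera axes: x right, y down, z forward; pixel columns grow to the right and rows downward; lengths in m; the calibration is good to about 2 mm. A picture is of the moment at which its call begins. camera_info takes no time and is no camera call.
- arm.job_done(): hands the job in, once; it reports no verdict.
The state is a dict: "time": time; "joints": joint angles; "qd": joint speeds; "joint_torque": joint torques, N m; "tool_pos": TCP position; "orientation": TCP orientation; "ft_force": force on the tool from outside, world axes, zero at the start; "torque": the same for the moment, N m; "grip_width": finger opening in m.
Only numpy, scipy, OpenCV 4.12 (cv2) and the standard library are available. Lean on these libraries where they do the work, as an engineer would, in place of code of your own. Each camera call takes 0.05 s, during which the arm holds its last target.

## Task

Of the two indicator readers on the bench, the one with the green lamp has finished and the one with the amber lamp is still running. Press down the blue pad of the finished reader's hatch to release its push-push latch (one press pops it, pressing it down again would latch it shut), take the hand right away for a moment, see that the hatch stays up by itself, then lightly touch the top of the raised hatch with a fingertip to make sure it is held, and withdraw, leaving it standing open. Grasp and lift nothing: leave the running reader's hatch shut and unpressed, and all the other things where they stand.

Things in the scene. Friction and masses are not known exactly. Their poses are not given: they have to be found in the camera images.
- reader_done: the finished reader: white bench reader, 170 deep (x) x 150 wide (y) x 140 high, fixed to the bench; origin at the centre of its underside, front towards its own -x, z up. A grey hatch fills most of its top (between side walls 15 wide and level with it) and is hinged at the rear. Green lamp dome (22 across, 151 above the bench) on the rear deck, at x +66, y +45.
- reader_busy: the running reader: white bench reader, 170 deep (x) x 150 wide (y) x 140 high, fixed to the bench; origin at the centre of its underside, front towards its own -x, z up. A grey hatch fills most of its top (between side walls 15 wide and level with it) and is hinged at the rear. Amber lamp dome (22 across, 151 above the bench) on the rear deck, at x +66, y +45.
- hatch_done: grey hatch plate of the reader with the green lamp, 105 long, 116 wide, 8 thick; origin on its hinge axis, half-way through the plate, which lies at x +40, z 136 of the reader; the plate runs from the hinge along its own -x, its upper face at z +4. Shut, its upper face is 140 above the bench and level with the walls beside it.
- hatch_done_angle (a joint): finished reader's hatch angle, rad: 0 latched shut, negative pressed in (stop at -0.11), positive open (stop at 0.65, front edge 64 mm up). Pressed past -0.06 (takes 3 to 4 N on the pad) and let up, it springs to 0.65 in about 0.5 s, following a finger that withdraws, and is held there by its spring; it yields to about 1 N on the pad. Pushed fully down again and let go, it latches shut.
- hatch_done_press (a point): centre of the blue press pad (22 x 50) on the upper face of the finished reader's hatch, 92 from the hinge and 13 from its front edge; moves with the hatch. Shut, it must go down about 6 mm to trip the latch (8 mm to be sure, stop at 10 mm)
- hatch_busy: grey hatch plate of the reader with the amber lamp, 105 long, 116 wide, 8 thick; origin on its hinge axis, half-way through the plate, which lies at x +40, z 136 of the reader; the plate runs from the hinge along its own -x, its upper face at z +4. Shut, its upper face is 140 above the bench and level with the walls beside it.
- hatch_busy_angle (a joint): running reader's hatch angle in rad, same mechanism and sense as the other; stays at 0
- hatch_busy_press (a point): centre of the blue press pad (22 x 50) on the upper face of the running reader's hatch, 92 from the hinge and 13 from its front edge; moves with the hatch. Shut, it must go down about 6 mm to trip the latch (8 mm to be sure, stop at 10 mm)
- vial: loose bystander: small clear vial with blue cap, diameter 24, 60 tall mm; origin at the centre of its underside
- reagent: loose bystander: amber bottle, diameter 60, 130 tall mm; origin at the centre of its underside
- beaker: loose bystander: glass beaker, diameter 68, 85 tall mm; origin at the centre of its underside
- jar: loose bystander: white jar, diameter 66, 75 tall mm; origin at the centre of its underside
- carton: loose bystander: cardboard carton 70 x 110 x 50 mm; origin at the centre of its underside
- steel_cup: loose bystander: metal cup, diameter 72, 70 tall mm; origin at the centre of its underside
- kidney: loose bystander: shallow steel bowl, diameter 110, 30 tall mm; origin at the centre of its underside

How it is judged:
On the way, in this order (a step that is already met when the one before it is completed fails the run):
1. the fingers press the finished reader's hatch in past flush (value of joint hatch_done_angle below -0.035 rad and contact force between the fingers and hatch_done above 0.5 N).
2. the hatch has popped up and stays up with the robot off it for half a second (value of joint hatch_done_angle above 0.5 rad and contact force between each of the fingers, the arm and hatch_done below 0.05 N), for 0.5 s.
3. a finger touches the raised hatch, which stays up (value of joint hatch_done_angle above 0.4 rad and contact force between the fingers and hatch_done above 0.3 N), for 0.02 s.
At the end, for the whole second after the job is handed in: the finished reader's hatch stands open by itself (over 0.5 rad) and still, the running reader's hatch is shut (within -0.02 to 0.03 rad), every loose thing is within 20 mm of where it stood (value of joint hatch_done_angle above 0.5 rad and velocity of joint hatch_done_angle between -0.05 and 0.05 rad/s and value of joint hatch_busy_angle between -0.02 and 0.03 rad and distance of each of vial, reagent, beaker, jar, carton, steel_cup, kidney from where it was at the start of the episode below 0.02 m); the robot touches nothing.
It fails at once if the running reader's hatch is pressed or opened (contact force between any of the fingers, the arm and hatch_busy above 1.5 N or value of joint hatch_busy_angle above 0.06 rad).
It fails at once if a loose bystander is moved more than 20 mm or lifted (distance of any of vial, reagent, beaker, jar, carton, steel_cup, kidney from where it was at the start of the episode above 0.02 m).
It fails at once if the hatch is struck or forced with more than 40 N (contact force between the fingers and hatch_done above 40 N).
It also fails if it takes over 38 s, if anything falls off the work surface, if the arm or the gripper's body presses on something with over 40 N, if the wrist force passes 120 N, or if a joint passes its speed limit or range.

## Working session

There is one attempt and no reset: what is moved stays moved. The work goes in short steps, Python scripts to look and compute and a tool call to move; the robot and the scene stay as the last step left them, time stands still between calls to the robot, and variables do not carry over. Pictures are saved under pics/ and viewed, and the job is handed in when it is done.

Besides the shell and the picture viewer there is one more tool, called after "Call:" as name(argument=value, ...) on one line, values as JSON. step_arm: Moves the arm, as the interface text tells. Its arguments: {"type":"object","properties":{"motion":{"type":"array","items":{"type":"object","properties":{"tx":{"type":"number"},"ty":{"type":"number"},"tz":{"type":"number"},"yaw":{"type":"number"},"hand":{"type":"number"}}}}},"required":["motion"]}

```bash
mkdir -p pics; python3 - <<'E'
from plant import arm
import cv2
for n in("scene","top"):
    cv2.imwrite(f"pics/{n}0.png",arm.read_camera(n)); c=arm.camera_info(n); print(n,c)
s=arm.read_state(); print(s)
E
```

```text
scene {'intrinsics': array([[430.94368485,   0.        , 279.71284125],
       [  0.        , 430.94368485, 203.10763031],
       [  0.        ,   0.        ,   1.        ]]), 'R': array([[ 0.72902156,  0.68438958, -0.01176731],
       [ 0.43888362, -0.48055937, -0.759239  ],
       [-0.52527015,  0.54833712, -0.65070552]]), 't': array([-0.44030769, -0.15830744,  1.52572821])}
top {'intrinsics': array([[544.88959611,   0.        , 280.95553224],
       [  0.        , 544.88959611, 209.66223648],
       [  0.        ,   0.        ,   1.        ]]), 'R': array([[ 0.01644603, -0.99982967,  0.0083756 ],
       [-0.99304215, -0.01731014, -0.11648027],
       [ 0.11660541, -0.00640169, -0.99315769]]), 't': array([-0.02862087,  0.59691171,  1.61288113])}
{'time': 0.1, 'joints': array([ 1.22000941e+00,  5.32862499e-02,  1.61416089e+00,  1.31904265e-05,
        1.47599611e+00, -1.18989273e-01]), 'qd': array([-0.00116652, -0.00176531, -0.0038402 ,  0.00140365, -0.00209887,
       -0.00048442]), 'joint_torque': array([ 4.01363313e-04, -3.94902635e+01, -3.71365786e+01, -1.64120775e-04,
        3.83019578e-03,  1.45794075e-05]), 'tool_pos': array([0.14337406, 0.60775375, 0.2301863 ]), 'orientation': array([ 0.08113466,  0.70251941, -0.08240514,  0.70220583]), 'ft_force': array([-0.20666989,  0.83611903, -0.38527963]), 'torque': array([ 0.02530844, -0.03194496,  0.03167522]), 'grip_width': 0.08548006740631656}
```

View pics/scene0.png

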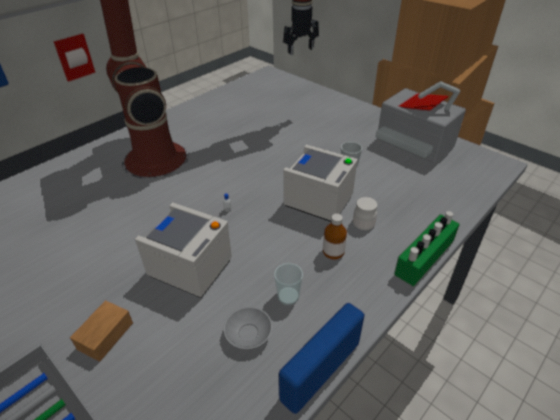

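View pics/top0.png

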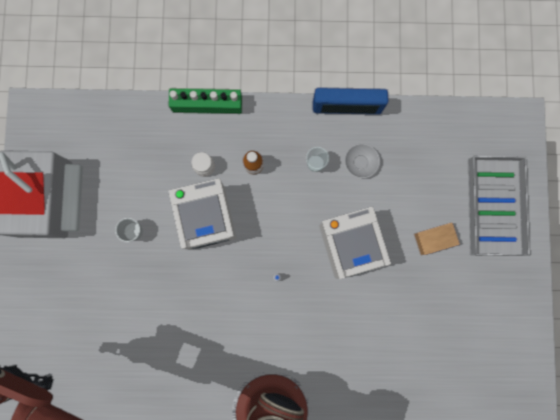

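The green-lamp reader is the one at top-view (202,214), with its pad near (205,231) and lamp at (180,194). The amber-lamp reader is at (356,243). I'll enlarge the green one.

```bash
python3 - <<'E'
import cv2
a=cv2.imread("pics/top0.png")[170:260,160:250]; cv2.imwrite("pics/c1.png",cv2.resize(a,None,fx=6,fy=6,interpolation=2))
a=cv2.imread("pics/scene0.png")[140:225,275:365]; cv2.imwrite("pics/c2.png",cv2.resize(a,None,fx=6,fy=6,interpolation=2))
E
```

```text
(no output)
```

View pics/c1.png

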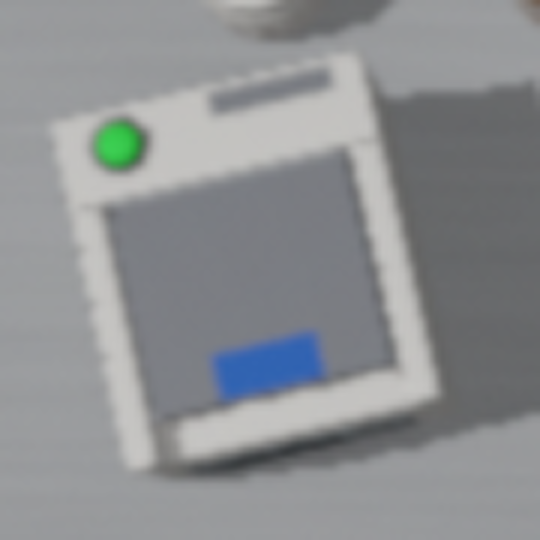

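View pics/c2.png

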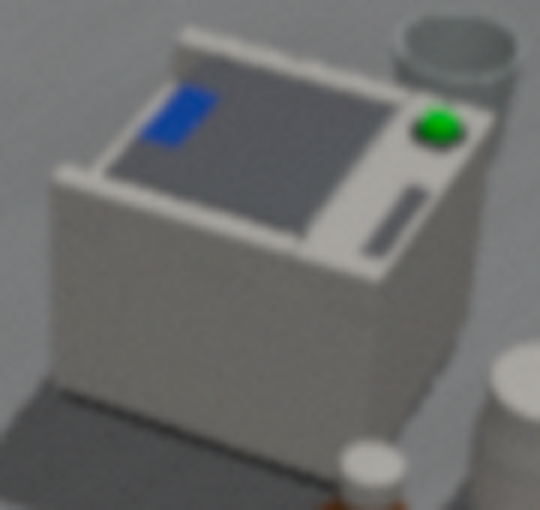

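The crops show the pad centre at about (268,366) in the top crop and (179,117) in the scene crop. The reader's walls and corners are clear enough to fit its pose.

```bash
cat > h.py <<'E'
from plant import arm
import numpy as np
from scipy.spatial.transform import Rotation as R
def ray(n,u,v,z):
    c=arm.camera_info(n); d=c["R"].T@np.linalg.inv(c["intrinsics"])@[u,v,1]; o=-c["R"].T@c["t"]
    return o+d*(z-o[2])/d[2]
def st():
    s=arm.read_state(); M=R.from_quat(s["orientation"]).as_matrix()
    print("t",s["time"],"tcp",s["tool_pos"].round(4),"F",s["ft_force"].round(2),"w",s["grip_width"]); print(M.round(3)); return s,M
E
python3 - <<'E'
from h import *
T=lambda x,y,z=.14:ray("top",160+(x+.5)/6-.5,170+(y+.5)/6-.5,z)
S=lambda x,y,z=.14:ray("scene",275+(x+.5)/6-.5,140+(y+.5)/6-.5,z)
# model pts (reader frame)
m=[(-.052,0),(.066,.045),(.085,.075),(.085,-.075),(-.085,.075),(-.085,-.075)]
pt=[T(268,366),T(119,145,.148),T(58,122),T(358,55),T(130,468),T(438,398)]
ps=[S(179,117),S(440,127,.148),S(492,112),S(380,272),S(187,35),S(58,175)]
for nm,P in(("top",pt),("scene",ps)):
    A=[];b=[]
    for (x,y),p in zip(m,P): A+=[[x,-y,1,0],[y,x,0,1]]; b+=[p[0],p[1]]
    s=np.linalg.lstsq(np.array(A),np.array(b),rcond=None)[0]
    r=(np.array(A)@s-b).reshape(-1,2)*1000
    print(nm,"scale",np.hypot(s[0],s[1]),"yaw",np.degrees(np.arctan2(s[1],s[0])),"c",s[2:],"\n",r.round(1).tolist(),"pad",P[0])
    k=s[:2]/np.hypot(*s[:2]); print("pad fit",s[2]-.052*k[0],s[3]-.052*k[1])
for n,u,v,z in(("jar",203,158,.075),("amb",253,156,.13),("cup",128,229,.07),("vial",278,278,.06),("busypad",362,260,.14)): print(n,ray("top",u,v,z))
st()
E
```

```text
top scale 0.9827277111267579 yaw 14.107457718702276 c [0.57189551 0.20936867] 
 [[0.4, -0.1], [-0.2, -1.3], [-0.9, 1.2], [0.4, -1.0], [-0.2, 0.6], [0.6, 0.6]] pad [0.52194882 0.19703558 0.14      ]
pad fit 0.5214638126571369 0.1966941236443543
scene scale 0.9557181854483654 yaw 14.987035753237754 c [0.573198   0.20933735] 
 [[3.0, 0.7], [-5.0, 2.3], [0.2, -2.4], [0.6, -2.8], [-1.2, 3.6], [2.3, -1.4]] pad [0.52215083 0.1957458  0.14      ]
pad fit 0.522966808261869 0.19589012952203805
jar [0.74354795 0.21657131 0.075     ]
amb [0.7403793 0.065188  0.13     ]
cup [0.52812064 0.43047263 0.07      ]
vial [ 0.39232243 -0.01299461  0.06      ]
busypad [ 0.44687954 -0.24733922  0.14      ]
t 0.1 tcp [0.1434 0.6078 0.2302] F [-0.21  0.84 -0.39] w 0.08548006740631656
[[-0.001  0.23   0.973]
 [-0.002  0.973 -0.23 ]
 [-1.    -0.002 -0.   ]]
```

Call:
step_arm(motion=[{"tx": 0,"ty": 0,"tz": 0,"yaw": -7,"hand": 0},{"tx": 0,"ty": 0,"tz": 0,"yaw": -7,"hand": 0},{"tx": 0,"ty": 0,"tz": 0,"yaw": -7,"hand": 0},{"tx": 0,"ty": 0,"tz": 0,"yaw": -7,"hand": 0},{"tx": 0,"ty": -3,"tz": 3,"yaw": 0,"hand": 0},{"tx": 0,"ty": -3,"tz": 3,"yaw": 0,"hand": 0},{"tx": 0,"ty": -3,"tz": 3,"yaw": 0,"hand": 0},{"tx": 0,"ty": -3,"tz": 3,"yaw": 0,"hand": 0},{"tx": 0,"ty": -3,"tz": 3,"yaw": 0,"hand": 0},{"tx": 0,"ty": 0,"tz": 0,"yaw": 0,"hand": 0}])

```text
time: 0.93
tool_pos: [0.3272, 0.5012, 0.2229]
orientation: [-0.104, 0.702, 0.097, 0.697]
ft_force: [0.0, 1.2, 0.2]
grip_width: -0.0003
```

```bash
cat >> h.py <<'E'
def to(x,y,z):
    s,M=st(); print("need cm",(M.T@(np.array([x,y,z])-s["tool_pos"])*100).round(2), "yaw err", np.degrees(np.arctan2(M[1,1],M[0,1]))-104.4)
E
python3 -c "
from h import *
to(.522,.1965,.20)"
```

```text
t 0.9333 tcp [0.3272 0.5012 0.2229] F [0.05 1.22 0.19] w -0.00027311231962505586
[[-0.005 -0.281  0.96 ]
 [-0.011  0.96   0.281]
 [-1.    -0.009 -0.008]]
need cm [  2.52 -34.69  10.15] yaw err 1.923331997405171
```

Call:
step_arm(motion=[{"tx": 0,"ty": -3.5,"tz": 1.1,"yaw": -1.9,"hand": 0},{"tx": 0,"ty": -3.8,"tz": 1.1,"yaw": 0,"hand": 0},{"tx": 0,"ty": -3.8,"tz": 1.1,"yaw": 0,"hand": 0},{"tx": 0,"ty": -3.8,"tz": 1.1,"yaw": 0,"hand": 0},{"tx": 0,"ty": -3.8,"tz": 1.1,"yaw": 0,"hand": 0},{"tx": 0,"ty": -3.8,"tz": 1.1,"yaw": 0,"hand": 0},{"tx": 0,"ty": -3.8,"tz": 1.1,"yaw": 0,"hand": 0},{"tx": 0,"ty": -3.8,"tz": 1.1,"yaw": 0,"hand": 0},{"tx": 0,"ty": -2,"tz": 0.6,"yaw": 0,"hand": 0},{"tx": 0,"ty": 0,"tz": 0,"yaw": 0,"hand": 0}])

```text
time: 1.77
tool_pos: [0.5204, 0.2132, 0.2187]
orientation: [-0.117, 0.703, 0.109, 0.693]
ft_force: [0.0, 0.1, 0.6]
grip_width: 0.0002
```

```bash
python3 -c "
from h import *
to(.522,.1965,.16)"
```

```text
t 1.7667 tcp [0.5204 0.2132 0.2187] F [0.04 0.07 0.56] w 0.00018328883412812037
[[-0.013 -0.315  0.949]
 [-0.013  0.949  0.315]
 [-1.    -0.008 -0.016]]
need cm [ 5.89 -1.59 -0.28] yaw err 3.948640270428882
```

Call:
step_arm(motion=[{"tx": 1,"ty": -0.4,"tz": 0,"yaw": 3.9,"hand": 0},{"tx": 1,"ty": -0.4,"tz": 0,"yaw": 0,"hand": 0},{"tx": 1,"ty": -0.4,"tz": -0.1,"yaw": 0,"hand": 0},{"tx": 1,"ty": -0.4,"tz": -0.1,"yaw": 0,"hand": 0},{"tx": 1,"ty": 0,"tz": 0,"yaw": 0,"hand": 0},{"tx": 0.5,"ty": 0,"tz": 0,"yaw": 0,"hand": 0},{"tx": 0,"ty": 0,"tz": 0,"yaw": 0,"hand": 0},{"tx": 0,"ty": 0,"tz": 0,"yaw": 0,"hand": 0},{"tx": 0,"ty": 0,"tz": 0,"yaw": 0,"hand": 0},{"tx": 0,"ty": 0,"tz": 0,"yaw": 0,"hand": 0}])

```text
time: 2.6
tool_pos: [0.518, 0.1992, 0.1566]
orientation: [-0.094, 0.708, 0.088, 0.694]
ft_force: [0.1, 0.5, 0.4]
grip_width: 0.0002
```

```bash
python3 -c "
from h import *
import cv2
to(.522,.1965,.142)
a=arm.read_camera('scene')[110:225,255:375]; cv2.imwrite('pics/c3.png',cv2.resize(a,None,fx=5,fy=5,interpolation=2))"
```

```text
t 2.6 tcp [0.518  0.1992 0.1566] F [0.12 0.45 0.42] w 0.00022787752375900896
[[-0.019 -0.255  0.967]
 [-0.012  0.967  0.255]
 [-1.    -0.007 -0.021]]
need cm [ 1.45 -0.35  0.35] yaw err 0.3799983948016603
```

View pics/c3.png

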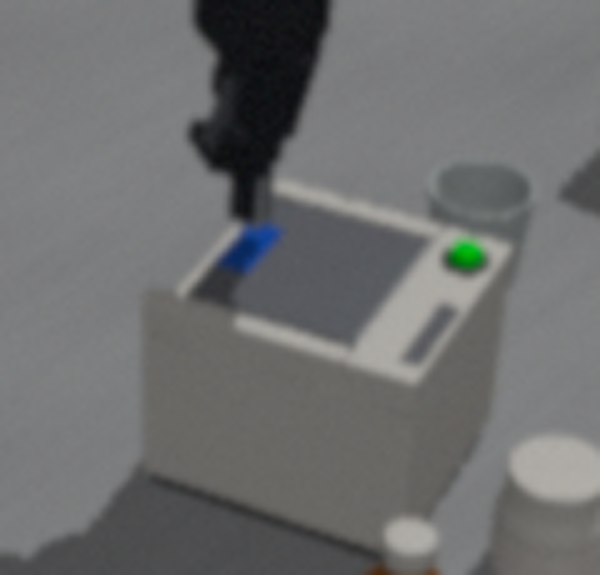

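Call:
step_arm(motion=[{"tx": 0,"ty": -0.2,"tz": 0.3,"yaw": 0,"hand": 0},{"tx": 0,"ty": -0.2,"tz": 0.2,"yaw": 0,"hand": 0},{"tx": 0.3,"ty": 0,"tz": 0,"yaw": 0,"hand": 0},{"tx": 0.3,"ty": 0,"tz": 0,"yaw": 0,"hand": 0},{"tx": 0.2,"ty": 0,"tz": 0,"yaw": 0,"hand": 0},{"tx": 0,"ty": 0,"tz": 0,"yaw": 0,"hand": 0},{"tx": 0,"ty": 0,"tz": 0,"yaw": 0,"hand": 0},{"tx": 0,"ty": 0,"tz": 0,"yaw": 0,"hand": 0},{"tx": 0,"ty": 0,"tz": 0,"yaw": 0,"hand": 0},{"tx": 0,"ty": 0,"tz": 0,"yaw": 0,"hand": 0}])

```text
time: 3.48
tool_pos: [0.5258, 0.1964, 0.1498]
orientation: [-0.094, 0.707, 0.088, 0.695]
ft_force: [0.4, -0.1, -0.9]
grip_width: -0.0
```

```bash
python3 -c "
from h import *
to(.524,.197,.132)"
```

```text
t 3.4833 tcp [0.5258 0.1964 0.1498] F [ 0.42 -0.1  -0.95] w -7.966629229652623e-06
[[-0.015 -0.255  0.967]
 [-0.011  0.967  0.255]
 [-1.    -0.007 -0.018]]
need cm [ 1.78  0.11 -0.13] yaw err 0.36865779377011165
```

Call:
step_arm(motion=[{"tx": 0.3,"ty": 0,"tz": -0.1,"yaw": 0,"hand": 0},{"tx": 0.3,"ty": 0,"tz": 0,"yaw": 0,"hand": 0},{"tx": 0.3,"ty": 0,"tz": 0,"yaw": 0,"hand": 0},{"tx": 0.3,"ty": 0,"tz": 0,"yaw": 0,"hand": 0},{"tx": 0.3,"ty": 0,"tz": 0,"yaw": 0,"hand": 0},{"tx": 0.1,"ty": 0,"tz": 0,"yaw": 0,"hand": 0},{"tx": 0,"ty": 0,"tz": 0,"yaw": 0,"hand": 0},{"tx": 0,"ty": 0,"tz": 0,"yaw": 0,"hand": 0},{"tx": 0,"ty": 0,"tz": 0,"yaw": 0,"hand": 0},{"tx": 0,"ty": 0,"tz": 0,"yaw": 0,"hand": 0}])

```text
time: 4.32
tool_pos: [0.5251, 0.1962, 0.1352]
orientation: [-0.094, 0.707, 0.088, 0.696]
ft_force: [-1.3, -0.2, 2.8]
grip_width: -0.0003
```

```bash
python3 -c "
from h import *
to(.524,.197,.132)"
```

```text
t 4.3167 tcp [0.5251 0.1962 0.1352] F [-1.34 -0.21  2.83] w -0.0002914042430465302
[[-0.014 -0.255  0.967]
 [-0.011  0.967  0.255]
 [-1.    -0.007 -0.016]]
need cm [ 0.32  0.1  -0.08] yaw err 0.3857518634717252
```

Contact is at about 2.8 N and 5 mm in. I'll press a little further.

Call:
step_arm(motion=[{"tx": 0.2,"ty": 0,"tz": 0,"yaw": 0,"hand": 0},{"tx": 0.2,"ty": 0,"tz": 0,"yaw": 0,"hand": 0},{"tx": 0.1,"ty": 0,"tz": 0,"yaw": 0,"hand": 0},{"tx": 0,"ty": 0,"tz": 0,"yaw": 0,"hand": 0},{"tx": 0,"ty": 0,"tz": 0,"yaw": 0,"hand": 0},{"tx": 0,"ty": 0,"tz": 0,"yaw": 0,"hand": 0},{"tx": 0,"ty": 0,"tz": 0,"yaw": 0,"hand": 0},{"tx": 0,"ty": 0,"tz": 0,"yaw": 0,"hand": 0},{"tx": 0,"ty": 0,"tz": 0,"yaw": 0,"hand": 0},{"tx": 0,"ty": 0,"tz": 0,"yaw": 0,"hand": 0}])

```text
time: 5.15
tool_pos: [0.5253, 0.1963, 0.1312]
orientation: [-0.094, 0.706, 0.088, 0.696]
ft_force: [-2.4, 0.2, 4.2]
grip_width: -0.0
```

Call:
step_arm(motion=[{"tx": -2,"ty": 0,"tz": 0,"yaw": 0,"hand": 0},{"tx": -2,"ty": 0,"tz": 0,"yaw": 0,"hand": 0},{"tx": -2,"ty": 0,"tz": 0,"yaw": 0,"hand": 0},{"tx": -2,"ty": 0,"tz": 0,"yaw": 0,"hand": 0},{"tx": -2,"ty": 0,"tz": 0,"yaw": 0,"hand": 0},{"tx": -2,"ty": 0,"tz": 0,"yaw": 0,"hand": 0},{"tx": -1,"ty": 0,"tz": 0,"yaw": 0,"hand": 0},{"tx": 0,"ty": 0,"tz": 0,"yaw": 0,"hand": 0},{"tx": 0,"ty": 0,"tz": 0,"yaw": 0,"hand": 0},{"tx": 0,"ty": 0,"tz": 0,"yaw": 0,"hand": 0}])

```text
time: 5.98
tool_pos: [0.5253, 0.1971, 0.2554]
orientation: [-0.094, 0.709, 0.088, 0.693]
ft_force: [0.2, -0.3, -0.6]
grip_width: -0.0001
```

Call:
step_arm(motion=[{"tx": 0,"ty": 0,"tz": 0,"yaw": 0,"hand": 0},{"tx": 0,"ty": 0,"tz": 0,"yaw": 0,"hand": 0},{"tx": 0,"ty": 0,"tz": 0,"yaw": 0,"hand": 0},{"tx": 0,"ty": 0,"tz": 0,"yaw": 0,"hand": 0},{"tx": 0,"ty": 0,"tz": 0,"yaw": 0,"hand": 0},{"tx": 0,"ty": 0,"tz": 0,"yaw": 0,"hand": 0},{"tx": 0,"ty": 0,"tz": 0,"yaw": 0,"hand": 0},{"tx": 0,"ty": 0,"tz": 0,"yaw": 0,"hand": 0},{"tx": 0,"ty": 0,"tz": 0,"yaw": 0,"hand": 0},{"tx": 0,"ty": 0,"tz": 0,"yaw": 0,"hand": 0}])

```text
time: 6.82
tool_pos: [0.5227, 0.1965, 0.2482]
orientation: [-0.094, 0.713, 0.087, 0.689]
ft_force: [-0.2, -0.2, -0.3]
grip_width: 0.0002
```

```bash
python3 -c "
from h import *
import cv2
to(.538,.2,.22)
a=arm.read_camera('scene')[90:225,255:385]; cv2.imwrite('pics/c4.png',cv2.resize(a,None,fx=4,fy=4,interpolation=2))"
```

```text
t 6.8167 tcp [0.5227 0.1965 0.2482] F [-0.19 -0.22 -0.26] w 0.00015764825294952288
[[-0.032 -0.255  0.966]
 [-0.014  0.967  0.255]
 [-0.999 -0.006 -0.034]]
need cm [ 2.76 -0.04  1.67] yaw err 0.37106257437810086
```

View pics/c4.png

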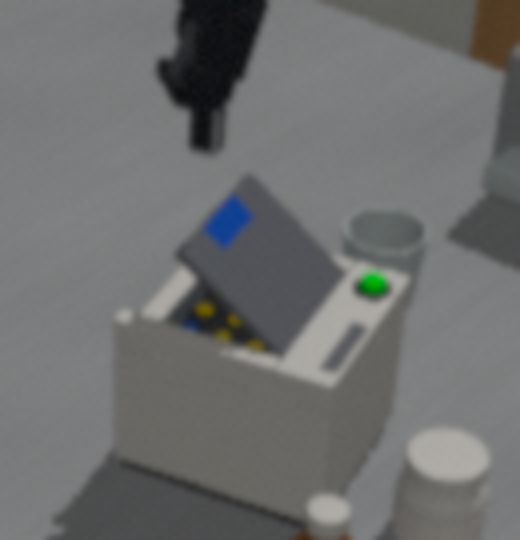

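The hatch stands open, with its pad at crop (228,222), and the finger is clear above it at (207,145). I'll move above the raised pad region, staying off it a little longer.

Call:
step_arm(motion=[{"tx": 0,"ty": 0,"tz": 1,"yaw": 0,"hand": 0},{"tx": 0,"ty": 0,"tz": 1,"yaw": 0,"hand": 0},{"tx": 0,"ty": 0,"tz": 0.9,"yaw": 0,"hand": 0},{"tx": 0,"ty": 0,"tz": 0,"yaw": 0,"hand": 0},{"tx": 0,"ty": 0,"tz": 0,"yaw": 0,"hand": 0},{"tx": 0.5,"ty": 0,"tz": 0,"yaw": 0,"hand": 0},{"tx": 0.5,"ty": 0,"tz": 0,"yaw": 0,"hand": 0},{"tx": 0.5,"ty": 0,"tz": 0,"yaw": 0,"hand": 0},{"tx": 0.5,"ty": 0,"tz": 0,"yaw": 0,"hand": 0},{"tx": 0,"ty": 0,"tz": 0,"yaw": 0,"hand": 0}])

```text
time: 7.7
tool_pos: [0.5536, 0.2044, 0.2246]
orientation: [-0.094, 0.713, 0.087, 0.689]
ft_force: [-0.4, 0.6, 0.0]
grip_width: 0.0
```

```bash
python3 -c "
from h import *
to(.551,.204,.19)"
```

```text
t 7.7 tcp [0.5536 0.2044 0.2246] F [-0.43  0.6   0.01] w 3.4366351294134274e-05
[[-0.032 -0.255  0.966]
 [-0.015  0.967  0.254]
 [-0.999 -0.006 -0.035]]
need cm [ 3.47  0.04 -0.14] yaw err 0.363560300383341
```

Call:
step_arm(motion=[{"tx": 0.4,"ty": 0,"tz": -0.2,"yaw": 0,"hand": 0},{"tx": 0.4,"ty": 0,"tz": 0,"yaw": 0,"hand": 0},{"tx": 0.4,"ty": 0,"tz": 0,"yaw": 0,"hand": 0},{"tx": 0.4,"ty": 0,"tz": 0,"yaw": 0,"hand": 0},{"tx": 0.3,"ty": 0,"tz": 0,"yaw": 0,"hand": 0},{"tx": 0.2,"ty": 0,"tz": 0,"yaw": 0,"hand": 0},{"tx": 0.2,"ty": 0,"tz": 0,"yaw": 0,"hand": 0},{"tx": 0.2,"ty": 0,"tz": 0,"yaw": 0,"hand": 0},{"tx": 0.2,"ty": 0,"tz": 0,"yaw": 0,"hand": 0},{"tx": 0,"ty": 0,"tz": 0,"yaw": 0,"hand": 0}])

```text
time: 8.53
tool_pos: [0.5497, 0.2033, 0.1943]
orientation: [-0.095, 0.713, 0.087, 0.689]
ft_force: [0.1, 0.1, -0.3]
grip_width: -0.0001
```

```bash
python3 -c "
from h import *
import cv2
to(.551,.204,.19)
a=arm.read_camera('scene')[90:225,255:385]; cv2.imwrite('pics/c5.png',cv2.resize(a,None,fx=4,fy=4,interpolation=2))"
```

```text
t 8.5333 tcp [0.5497 0.2033 0.1943] F [ 0.11  0.12 -0.34] w -0.0001168447365221569
[[-0.033 -0.255  0.966]
 [-0.015  0.967  0.255]
 [-0.999 -0.006 -0.035]]
need cm [0.43 0.04 0.16] yaw err 0.36763676044641613
```

View pics/c5.png

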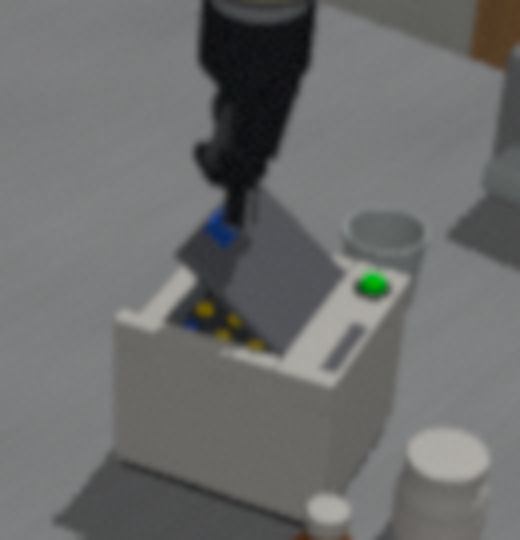

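The hatch is still at its full angle and the fingertip at (237,225) is touching or nearly so, with no clear force yet. I'll go down a few mm more.

Call:
step_arm(motion=[{"tx": 0.2,"ty": 0,"tz": 0,"yaw": 0,"hand": 0},{"tx": 0.2,"ty": 0,"tz": 0,"yaw": 0,"hand": 0},{"tx": 0.1,"ty": 0,"tz": 0,"yaw": 0,"hand": 0},{"tx": 0,"ty": 0,"tz": 0,"yaw": 0,"hand": 0},{"tx": 0,"ty": 0,"tz": 0,"yaw": 0,"hand": 0},{"tx": 0,"ty": 0,"tz": 0,"yaw": 0,"hand": 0},{"tx": 0,"ty": 0,"tz": 0,"yaw": 0,"hand": 0},{"tx": 0,"ty": 0,"tz": 0,"yaw": 0,"hand": 0},{"tx": 0,"ty": 0,"tz": 0,"yaw": 0,"hand": 0},{"tx": 0,"ty": 0,"tz": 0,"yaw": 0,"hand": 0}])

```text
time: 9.42
tool_pos: [0.5513, 0.2036, 0.1917]
orientation: [-0.094, 0.711, 0.087, 0.691]
ft_force: [0.3, 0.5, 1.8]
grip_width: -0.0
```

```bash
python3 -c "
from h import *
import cv2
to(.551,.204,.19)
a=arm.read_camera('scene')[90:225,255:385]; cv2.imwrite('pics/c6.png',cv2.resize(a,None,fx=4,fy=4,interpolation=2))
for i in range(4): arm.read_camera('top'); print(arm.read_state()['ft_force'].round(2))"
```

```text
t 9.4167 tcp [0.5513 0.2036 0.1917] F [0.28 0.5  1.8 ] w -2.264588411171111e-05
[[-0.027 -0.255  0.967]
 [-0.013  0.967  0.255]
 [-1.    -0.006 -0.03 ]]
need cm [ 0.17  0.04 -0.01] yaw err 0.3636865883215137
[-0.88  0.01  1.67]
[0.79 0.22 0.88]
[-0.23 -0.44  1.65]
[-0.14 -0.74  0.43]
```

View pics/c6.png

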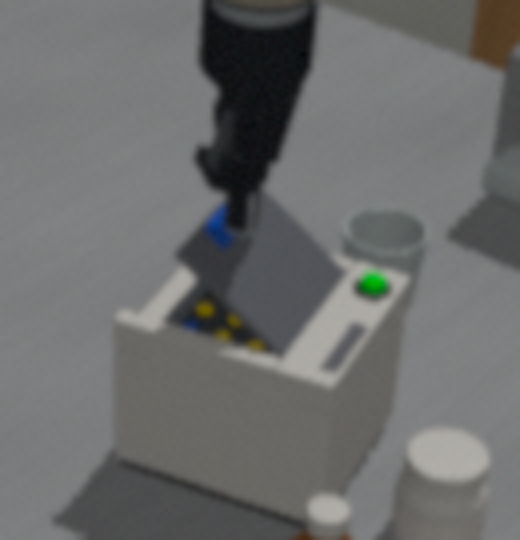

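Force now averages about 1.2 N upward against noise of about 0.6 N, so contact is likely. I'll go about 5 mm further (≈0.06 rad of yield at most) to be sure, then check the hatch.

Call:
step_arm(motion=[{"tx": 0.2,"ty": 0,"tz": 0,"yaw": 0,"hand": 0},{"tx": 0.2,"ty": 0,"tz": 0,"yaw": 0,"hand": 0},{"tx": 0.2,"ty": 0,"tz": 0,"yaw": 0,"hand": 0},{"tx": 0.1,"ty": 0,"tz": 0,"yaw": 0,"hand": 0},{"tx": 0,"ty": 0,"tz": 0,"yaw": 0,"hand": 0},{"tx": 0,"ty": 0,"tz": 0,"yaw": 0,"hand": 0},{"tx": 0,"ty": 0,"tz": 0,"yaw": 0,"hand": 0},{"tx": 0,"ty": 0,"tz": 0,"yaw": 0,"hand": 0},{"tx": 0,"ty": 0,"tz": 0,"yaw": 0,"hand": 0},{"tx": 0,"ty": 0,"tz": 0,"yaw": 0,"hand": 0}])

```text
time: 10.5
tool_pos: [0.5507, 0.2035, 0.1839]
orientation: [-0.094, 0.712, 0.087, 0.691]
ft_force: [0.2, -0.5, 1.5]
grip_width: 0.0
```

```bash
python3 -c "
from h import *
import cv2
to(.551,.204,.19)
a=arm.read_camera('scene')[90:225,255:385]; cv2.imwrite('pics/c7.png',cv2.resize(a,None,fx=4,fy=4,interpolation=2))
F=[]
for i in range(8): arm.read_camera('top'); F.append(arm.read_state()['ft_force'])
print(np.mean(F,0),np.std(F,0))"
```

```text
t 10.5 tcp [0.5507 0.2035 0.1839] F [ 0.17 -0.49  1.53] w 3.726632579349489e-05
[[-0.028 -0.255  0.967]
 [-0.014  0.967  0.255]
 [-1.    -0.006 -0.031]]
need cm [-0.61  0.04  0.02] yaw err 0.3684462898156369
[-0.05285531  0.25213384  1.44038217] [0.44234826 0.60720936 0.61853327]
```

View pics/c7.png

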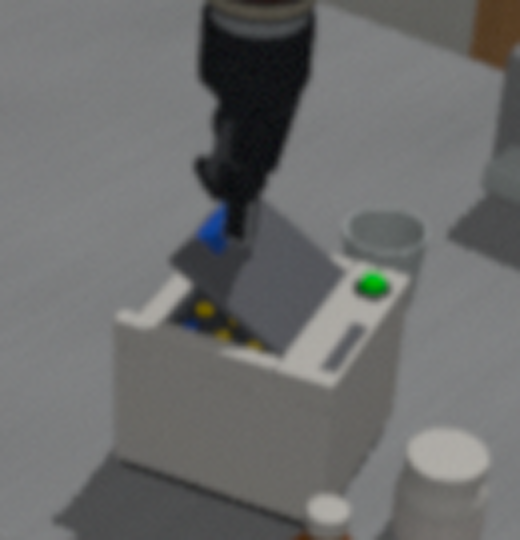

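The hatch has yielded slightly (its front corner moved from (177,252) to (170,260)) at a mean of 1.4 N, so contact is confirmed. Now I withdraw.

Call:
step_arm(motion=[{"tx": -0.7,"ty": 0,"tz": 0,"yaw": 0,"hand": 0},{"tx": -1,"ty": 0,"tz": 0,"yaw": 0,"hand": 0},{"tx": -2,"ty": 0,"tz": 0,"yaw": 0,"hand": 0},{"tx": -2,"ty": 0,"tz": 0,"yaw": 0,"hand": 0},{"tx": -2,"ty": 0,"tz": 0,"yaw": 0,"hand": 0},{"tx": -2,"ty": 0,"tz": -1,"yaw": 0,"hand": 0},{"tx": -1.5,"ty": 0,"tz": -2,"yaw": 0,"hand": 0},{"tx": 0,"ty": 0,"tz": -2,"yaw": 0,"hand": 0},{"tx": 0,"ty": 0,"tz": 0,"yaw": 0,"hand": 0},{"tx": 0,"ty": 0,"tz": 0,"yaw": 0,"hand": 0}])

```text
time: 11.78
tool_pos: [0.5038, 0.1918, 0.3078]
orientation: [-0.094, 0.712, 0.087, 0.691]
ft_force: [0.1, 0.5, -0.5]
grip_width: 0.0001
```

Call:
step_arm(motion=[{"tx": 0,"ty": 0,"tz": 0,"yaw": 0,"hand": 0},{"tx": 0,"ty": 0,"tz": 0,"yaw": 0,"hand": 0},{"tx": 0,"ty": 0,"tz": 0,"yaw": 0,"hand": 0},{"tx": 0,"ty": 0,"tz": 0,"yaw": 0,"hand": 0},{"tx": 0,"ty": 0,"tz": 0,"yaw": 0,"hand": 0},{"tx": 0,"ty": 0,"tz": 0,"yaw": 0,"hand": 0},{"tx": 0,"ty": 0,"tz": 0,"yaw": 0,"hand": 0},{"tx": 0,"ty": 0,"tz": 0,"yaw": 0,"hand": 0},{"tx": 0,"ty": 0,"tz": 0,"yaw": 0,"hand": 0},{"tx": 0,"ty": 0,"tz": 0,"yaw": 0,"hand": 0}])

```text
time: 12.62
tool_pos: [0.5052, 0.1919, 0.3047]
orientation: [-0.094, 0.714, 0.087, 0.689]
ft_force: [-1.0, -0.2, 0.0]
grip_width: 0.0004
```

```bash
python3 -c "
from h import *
import cv2
st()
cv2.imwrite('pics/s8.png',arm.read_camera('scene'))"
```

```text
t 12.6167 tcp [0.5052 0.1919 0.3047] F [-0.98 -0.19  0.  ] w 0.00039535791235864414
[[-0.034 -0.254  0.966]
 [-0.015  0.967  0.254]
 [-0.999 -0.006 -0.036]]
```

View pics/s8.png

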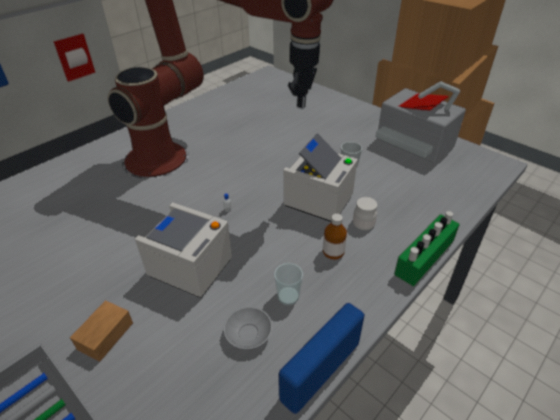

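The green reader's hatch stands open at about (320,155), the amber one's is shut at (180,228), everything else is where it was, and the hand is well clear.

```bash
python3 -c "
from plant import arm
print(arm.job_done())"
```

```text
the job is handed in; nothing more can be done
None
```

I pressed the green-lamp reader's blue pad once, and its hatch popped open and stayed up with the hand clear for over a second. I then touched the raised hatch lightly with a fingertip, withdrew, and handed the job in at about 12.7 s; the hand-in reports no verdict.

- **Press:** the fingertip went about 9 mm below flush at about 4 N, and the hatch opened as I withdrew.
- **Touch:** the first descent showed no clear force, so I went down in two further small steps. At the last one the mean force was about 1.4 N (noise about 0.6 N). The hatch visibly gave slightly, by an estimated 0.1 rad, and came back up when the finger left.
- **Last picture:** the green-lamp hatch stands open and the amber-lamp hatch is shut. The loose things show no visible displacement, and the hand is about 10 cm above the open hatch. I judged this by eye and did not measure the final hatch angle or the objects' positions.

No check failed or disagreed.

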